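# Run a fingertip along the cup rack and push the beaker into the third gap

## Task

Run a fingertip along the top of the cup rack's wooden rail to count its gaps from the left-hand end as seen from the robot, filled and empty alike: set it down over the first gap and slide it, without leaving the rail, past the second to the third. Then push the upturned red beaker across the drainboard into that third gap until it is fully home against the back wires. Only push it: do not take it between the fingers, lift it or tip it over, and leave everything else where it stands.

Things in the scene. Friction and masses are not known exactly. Their poses are not given: they have to be found in the camera images.
- cup: the red beaker to be pushed, 0.06 to 0.13 kg, loose, upturned with its rim down on the drainboard (board surface 12 mm above the work surface). A solid-looking truncated cone: 54 mm across at the bottom, 44 mm across at the top, 62 mm tall. Origin at the centre of its underside, z up. It slides when pushed low on its side (about 15 to 35 mm above the board) with a force of about 1 N
- rack: steel cup rack fixed on the drainboard. Origin on the board surface under the middle of its top rail; x away from the robot, y along the rail to the robot's left, z up. Six gaps side by side, centres at y = +175, +105, +35, -35, -105, -175 mm (first to sixth from the left), each 64 mm clear between wire hoops at y = +210, +140 ... -210 mm. Open to the robot, no sill or floor
- hoop_front (a point): upper front corner (centre of the wire) of the middle hoop (y = 0) of the rack, 68 mm in front of the rail's centre line. Hoops are of 6 mm wire, 53 mm high above the board in front and 65 mm at the back; a beaker enters a gap between two hoops, sliding on the board along the rack's x
- stop_wires (a point): middle of the lower of two 6 mm wires across the back of all gaps, right under the rail (14 and 44 mm above the board), against which the beakers stop; a beaker that touches them has its axis 29 mm in front of them (at x = -29 mm in the rack's frame)
- rail_gap1: the 50 mm long piece of the top rail over the first gap from the left; origin at the centre of its underside; axes as the rack's. The whole rail is wood, rigid, level, 440 mm long, 24 mm deep, 12 mm thick, its top 80 mm above the board (92 mm above the work surface), with a flush 8 mm steel band over each hoop
- rail_gap2: the same piece of rail over the second gap
- rail_gap3: the same piece of rail over the third gap
- rail_band1: the 20 mm long piece of rail between those over the first and second gaps, with a dark steel band, flush with them; origin at the centre of its underside
- rail_band2: the same between the second and third gaps
- cup_white: white; a melamine beaker standing upturned (rim down) like the red one, of the same size; origin at the centre of its underside; already in a gap of the rack, to be left alone
- cup_green: green; a melamine beaker standing upturned (rim down) like the red one, of the same size; origin at the centre of its underside; already in a gap of the rack, to be left alone
- cup_grey: grey; a melamine beaker standing upturned (rim down) like the red one, of the same size; origin at the centre of its underside; already in a gap of the rack, to be left alone
- bowl: steel bowl, 220 mm across the rim, 85 mm high, standing upright on the left of the board; origin at the centre of its underside; leave alone
- plates: three nested melamine plates, 180 mm across, that lean against the far side of the bowl, up to 175 mm high; the origin is not on the plates but near the centre of the bowl's underside, x pointing from the bowl to the plates, whose feet stand 145 to 160 mm along it; leave alone
- pan: aluminium frying pan, 240 mm across, 45 mm high, with a black handle reaching 297 mm from the centre along its x; origin at the centre of its underside; leave alone
- pin: wooden rolling pin, 46 mm thick, 400 mm long along its y, lying behind the rack; origin on the board under its middle; leave alone
- jug: blue plastic jug, 108 mm across, 200 mm tall, spout along its -x, handle along its +x reaching 98 mm from the axis, white lid with a red vent button; origin at the centre of its underside; leave alone
Mind the look-alikes: they are no part of the job. There is more than one size of the cup; the one meant has the size given above.

How it is judged:
By the outcome, as a careful person would: the job done as asked, in the order asked, and still so for the second after the job is handed in, with the robot touching nothing.
It also fails if it takes over 64 s, if anything falls off the work surface, if the arm or the gripper's body presses on something with over 40 N, if the wrist force passes 120 N, or if a joint passes its speed limit or range.

## Robot

A 6-joint arm with a two-finger parallel gripper is mounted at the origin on the work surface. World frame = base frame: x ahead of the robot, y to its left, z up, the work surface at z = 0. Lengths are in mm, angles in rad, forces in N, time in s.
With the tool pointing down it reaches from about 275 to 750 mm from the base axis. Payload 10.2 kg.
Tool frame: the origin (TCP) lies at the very end of the fingers, on their centre line; the grasp point (between the pads) lies 19 mm behind it; z points along the fingers, y is the line along which they close (so a half turn about z gives the same grasp; the last joint's range is limited). The gripper opens to 85 mm and grips with 20 to 120 N. Pads are 22 mm wide; open, the fingers measure 114 mm over their backs; the gripper's body (76 mm by 85 mm) begins 54 mm behind the grasp point. The pads swing forward as they close: fully open they stand 13 mm farther back than shut.
Start: joints at [-0.223, 0.313, 1.498, -0, 1.331, -0.223], TCP at [525.006, -0.013, 198.494] pointing down, gripper open.
Joint ranges: [-2.94, 2.94], [-0.97, 2.17], [0.19, 2.56], [-1.23, 4.37], [0.02, 3.11], [-2.88, 2.88]. Speed limits (rad/s): [2.39, 2.39, 3.01, 3.14, 3.14, 3.14].

## Interface

Orientations are given as a unit quaternion [w, x, y, z].
In Python, from rig import ctrl, optics gives the robot as it stands. The module is installed in compiled form; this text tells all that it offers.
- The arm moves only by the shell command python3 -m handwheel 'ROWS' [FORCE]. ROWS is JSON, a list that holds one entry, the list of rows, each a list of 5 numbers: the gripper command: -1 is fully open, 1 is shut, values between are in proportion, then the shift along the world's x, y, z in units of 50 mm (1.0 is 50 mm), then the turn about the world's z in units of 8 degrees (1.0 is 8 degrees). In form: [[[gripper, tx, ty, tz, twist], ...]]. A call has 1 to 10 rows; each row shifts and turns the commanded pose from where the row before left it; what a row does not reach is not made up. A row lasts 1/10 s, in which the tool goes at most 50 mm and 8.59 degrees, less where a joint would pass 70% of its speed; a pose out of reach is approached as far as the arm can. A call is refused whole if a number of a shift passes 1 or a number of a turn 1, either way. A call with a gripper value outside its range is refused whole. The fingers move at their own pace and stop on an object; FORCE is the grip in N (left out, the last holds). Time passes only in rows, so rows that do not move let the fingers close. It gives the time, the measured TCP pose, the force, the opening and the grip force at its end, in the units of the state.
- ctrl.sense(): the state, without advancing time (a new reading comes with each control period).
- optics.capture(name): name is "scene" or "side" or "wrist"; returns a dict with "img" (480x640x3 uint8, blue, green, red), "K" (3x3 intrinsics, pixels), "R" (3x3) and "t" (3): a world point X has camera coordinates R X + t. Camera axes: x right, y down, z forward; pixel columns grow to the right and rows downward; lengths in mm; the calibration is good to about 2 mm. The wrist camera is an equidistant fisheye: a pixel r from the principal point sees the ray r / f radians off the axis. A picture is of the moment at which its call begins. There is no depth.
- ctrl.finish_job(): hands the job in; it is judged then, once.
The state is a dict: "time_s": time; "joints": joint angles; "dq": joint speeds; "tau": joint torques, N m; "eef_pos": TCP position; "ee_rot": TCP orientation; "force": force on the tool from outside, world axes, zero at the start; "wrist_torque": the same for the moment, N m; "grip_width": opening from 0.0 (shut) to 1.0 (fully open); "grip_force": force on a finger pad.
Only numpy, scipy, OpenCV 4.12 (cv2) and the standard library are available. Lean on these libraries where they do the work, as an engineer would, in place of code of your own. Each camera call takes 0.05 s, during which the arm holds its last target. There are 200 camera calls.

## Working session

There is one attempt and no reset: what is moved stays moved. The work goes in short steps, Python scripts to look and compute and a shell command to move; the robot and the scene stay as the last step left them, time stands still between calls to the robot, and variables do not carry over. Pictures are saved under pics/ and viewed, at most 10 in all, crops included, and the job is handed in when it is done.

```bash
mkdir -p pics; cat > h.py <<'E'
import numpy as np,cv2
from rig import ctrl,optics
def cap(n,f):
    c=optics.capture(n); cv2.imwrite('pics/'+f+'.png',c['img']); np.savez('pics/'+f,**c); return c
def ld(f): return dict(np.load('pics/'+f+'.npz'))
def plane(c,u,v,z):
    K,R,t=c['K'],c['R'],c['t']; d=R.T@np.linalg.inv(K)@np.array([u,v,1.]); o=-R.T@t
    return o+d*(z-o[2])/d[2]
def proj(c,X):
    p=c['K']@(c['R']@np.array(X,float)+c['t']); return p[:2]/p[2]
E
python3 - <<'E'
from h import *
for n in('scene','side'):
    c=cap(n,n+'0'); print(n,-c['R'].T@c['t'],c['R'][2])
s=ctrl.sense();print(s['time_s'],s['eef_pos'],s['ee_rot'],s['force'],s['grip_width'])
E
```

```text
scene [1166.20882714 -264.96971496  785.56048181] [-0.68745606  0.24628007 -0.68319125]
side [-323.03109108  831.62494002  803.79987196] [ 0.59113077 -0.60013294 -0.53889226]
0.1 [5.24737998e+02 6.02906091e-02 1.98005801e+02] [-4.86503590e-04  7.07097956e-01  7.07115371e-01 -3.11028438e-04] [ 0.47274534 -0.07632256  0.13418307] 0.9970362779649029
```

View pics/scene0.png

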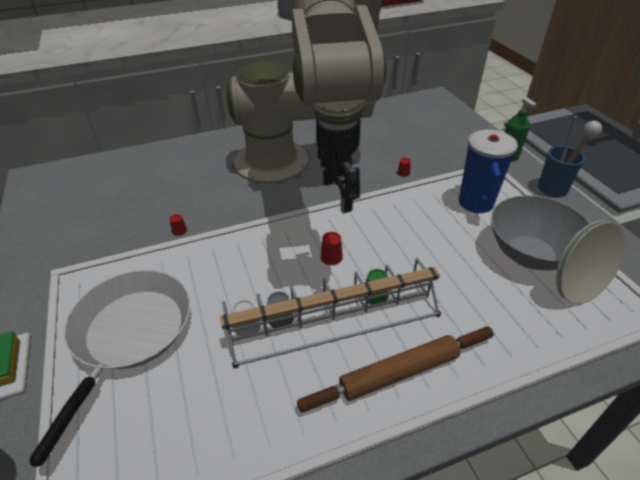

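View pics/side0.png

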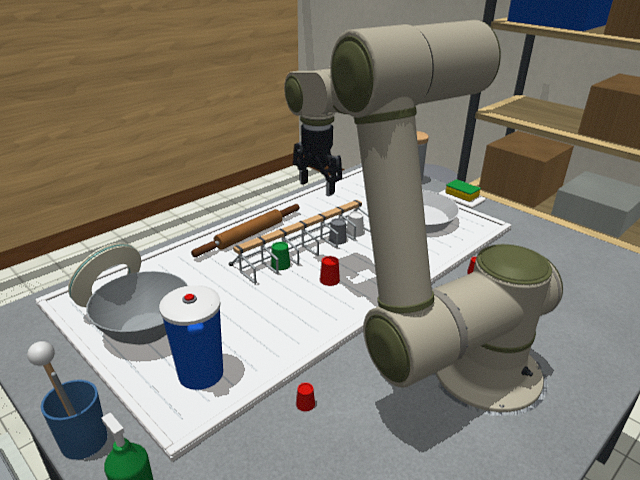

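Scene view: the rail runs from (437,274), the robot's left end, to (224,322). The red beaker on the board is at (332,248), the green one is in a left-hand gap, and the small red look-alikes at (404,167) and (178,224) stand off the board. In the side view the beaker is at (330,270) and the rail runs from (237,247) to (361,205).

```bash
cat >> h.py <<'E'
def mask(c,kind,box):
    h=cv2.cvtColor(c['img'],cv2.COLOR_BGR2HSV); H,S,V=[h[...,i].astype(int) for i in range(3)]
    if kind=='wood': m=(H>5)&(H<22)&(S>60)&(V>60)
    if kind=='red': m=((H<6)|(H>172))&(S>150)&(V>60)
    if kind=='green': m=(H>45)&(H<85)&(S>120)
    x0,y0,x1,y1=box; b=np.zeros(m.shape,bool); b[y0:y1,x0:x1]=1
    m=(m&b).astype(np.uint8); n,l,st,_=cv2.connectedComponentsWithStats(m)
    return m,st
def cupfit(c,kind,box):
    # solve cup base (x,y) so mid-height silhouette edges match: use mask centroid against axis point
    m,st=mask(c,kind,box); ys,xs=np.nonzero(m)
    return xs.min(),xs.max(),ys.min(),ys.max(),xs.mean(),ys.mean()
E
python3 - <<'E'
from h import *
for f,box,rb,gb in(('scene0',(305,225,355,272),(215,262,445,335),(355,262,400,310)),('side0',(310,245,350,295),(230,195,368,255),(265,235,295,275))):
    c=ld(f)
    r=cupfit(c,'red',box); p=plane(c,r[4],r[5],12+31); print(f,'red',r,p.round(1))
    print('dist px width mm', (r[1]-r[0])*(c['R']@p+c['t'])[2]/c['K'][0,0])
    g=cupfit(c,'green',gb); print('green',g,plane(c,g[4],g[5],43).round(1))
    m,_=mask(c,'wood',rb)
    ys,xs=np.nonzero(m); print('wood',len(xs),xs.min(),xs.max())
    for x in range(xs.min(),xs.max()+1,12):
        y=ys[xs==x]
        if len(y): print(x,y.min(),y.max(),plane(c,x,y.min(),92).round(1),plane(c,x,y.max(),92).round(1))
    for z in (1,):
        a=c['img'][rb[1]-5:rb[3]+5,rb[0]-10:rb[2]+10]
        cv2.imwrite('pics/%s_rail.png'%f,cv2.resize(a,None,fx=3.2,fy=3.2,interpolation=2))
E
```

```text
scene0 red (np.int64(323), np.int64(340), np.int64(233), np.int64(263), np.float64(333.3108504398827), np.float64(245.97067448680352)) [454.   21.9  43. ]
dist px width mm 39.210587873272125
green (np.int64(368), np.int64(385), np.int64(270), np.int64(303), np.float64(376.4255319148936), np.float64(282.0)) [589.8  66.8  43. ]
wood 2383 220 438
220 317 317 [ 601.4 -263.8   92. ] [ 601.4 -263.8   92. ]
232 313 326 [ 600.3 -240.9   92. ] [ 629.6 -247.4   92. ]
244 311 323 [ 603.8 -218.7   92. ] [ 630.9 -225.2   92. ]
256 308 320 [ 605.  -195.7   92. ] [ 632.3 -202.8   92. ]
268 305 317 [ 606.2 -172.5   92. ] [ 633.6 -180.2   92. ]
280 302 314 [ 607.5 -149.    92. ] [ 634.9 -157.3   92. ]
292 299 312 [ 608.7 -125.3   92. ] [ 638.6 -134.9   92. ]
304 297 308 [ 612.3 -102.1   92. ] [ 637.7 -110.8   92. ]
316 294 305 [613.6 -77.8  92. ] [639.1 -87.2  92. ]
328 291 303 [614.9 -53.3  92. ] [642.8 -64.1  92. ]
340 289 300 [618.6 -29.5  92. ] [644.2 -40.   92. ]
352 286 297 [620.   -4.5  92. ] [645.7 -15.6  92. ]
364 284 294 [623.7  19.7  92. ] [647.1   9.1  92. ]
376 280 291 [622.7  46.4  92. 
[... 525 characters left out ...]
p.int64(269), np.float64(280.6126582278481), np.float64(255.2405063291139)) [597.9  62.4  43. ]
wood 1737 230 361
230 229 245 [734.7 124.   92. ] [666.5 174.2  92. ]
242 223 248 [739.2  79.7  92. ] [633.3 160.9  92. ]
254 218 247 [739.2  37.3  92. ] [615.9 135.5  92. ]
266 213 242 [739.3  -6.7  92. ] [614.   97.1  92. ]
278 211 237 [725.  -39.9  92. ] [612.   57.4  92. ]
290 206 232 [724.8 -86.4  92. ] [609.9  16.4  92. ]
302 221 229 [632.9 -49.4  92. ] [599.6 -18.4  92. ]
314 216 223 [631.1 -94.5  92. ] [601.4 -65.8  92. ]
326 211 218 [ 629.2 -141.3   92. ] [ 599. -111.   92.]
338 208 214 [ 618.3 -180.5   92. ] [ 592.3 -153.3   92. ]
350 202 209 [ 620.7 -235.1   92. ] [ 589.7 -201.5   92. ]
```

View pics/scene0_rail.png

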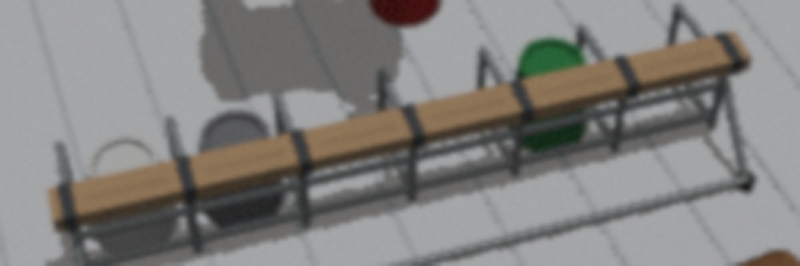

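The crop shows seven dark bands on the rail at original-image columns of about 435, 401, 368, 334, 300, 263 and 226. Reading from the robot's left (image right), gap 1 is empty, gap 2 holds green, gaps 3 and 4 are empty, gap 5 holds grey and gap 6 holds white.

```bash
python3 - <<'E'
from h import *
from scipy.ndimage import map_coordinates
c=ld('scene0'); g=c['img'][...,2].astype(float)
m,_=mask(c,'wood',(215,262,445,335)); ys,xs=np.nonzero(m)
ux=np.array([x for x in range(235,430) if (xs==x).sum()>8]); top=np.array([ys[xs==x].min() for x in ux])
a=np.polyfit(ux,top,1); print(a)
X=np.arange(222,440,.25); p=map_coordinates(g,[np.polyval(a,X)+3,X],order=1)
# top edge points from each column: world
P=[]
for c0 in(435,401,368,334,300,263,226):
    s=abs(X-c0)<8; w=np.clip(np.median(p)-p[s]-15,0,None); u=(X[s]*w).sum()/w.sum()
    q=plane(c,u,np.polyval(a,u)+3,92); P.append(q); print(round(u,1),q.round(1))
P=np.array(P); print(np.linalg.norm(np.diff(P,axis=0),axis=1).round(1))
e=np.array([plane(c,u,np.polyval(a,u)-.5,92) for u in(240,425)]); d=(e[1]-e[0]); d/=np.linalg.norm(d); print('front edge',e.round(1),'dir',d, 'yaw',np.degrees(np.arctan2(-d[0],d[1])))
# vertical profile at gap mid
for u in (385,317):
    print(c['img'][int(np.polyval(a,u))-3:int(np.polyval(a,u))+16,u].tolist())
E
```

```text
[-2.28142157e-01  3.66186910e+02]
432.1 [640.6 163.5  92. ]
399.9 [635.   93.4  92. ]
367.0 [629.3  23.7  92. ]
333.1 [623.7 -46.2  92. ]
298.2 [ 618.  -115.9   92. ]
262.0 [ 612.4 -186.    92. ]
225.1 [ 606.7 -255.4   92. ]
[70.3 70.  70.1 69.9 70.3 69.7]
front edge [[ 600.9 -225.7   92. ]
 [ 630.9  152.7   92. ]] dir [0.07884038 0.99688725 0.        ] yaw -4.521913678291386
[[47, 85, 35], [51, 91, 49], [66, 101, 89], [83, 112, 129], [85, 115, 141], [88, 117, 143], [88, 117, 142], [86, 112, 138], [83, 110, 135], [86, 112, 138], [88, 116, 141], [82, 110, 134], [69, 91, 111], [49, 63, 77], [37, 51, 62], [40, 54, 60], [38, 50, 48], [50, 56, 50], [65, 65, 61]]
[[106, 106, 108], [105, 106, 109], [102, 108, 112], [96, 112, 126], [89, 116, 139], [90, 118, 143], [87, 117, 142], [89, 118, 143], [85, 113, 138], [82, 110, 136], [84, 112, 138], [87, 115, 142], [83, 110, 136], [71, 94, 115], [49, 63, 78], [45, 57, 68], [66, 74, 80], [101, 104, 107], [116, 116, 115]]
```

```bash
python3 -m handwheel '[[[1,0.234,0.255,0,1],[1,0.234,0.255,0,1],[1,0.234,0.255,0,1],[1,0.234,0.255,0,1],[1,0.234,0.255,0,1],[1,0.234,0.255,0,1],[1,0.234,0.255,0,1],[1,0.234,0.255,0,1],[1,0.234,0.255,0,1],[1,0.234,0.255,0,1]]]' 40
python3 -m handwheel '[[[1,0,0,-0.3,0.675],[1,0,0,-0.3,0],[1,0,0,-0.3,0],[1,0,0,-0.3,0],[1,0,0,-0.3,0],[1,0,0,0,0],[1,0,0,0,0],[1,0,0,0,0]]]'
python3 - <<'E'
from h import *
c=cap('scene','scene1'); cv2.imwrite('pics/s1c.png',cv2.resize(c['img'][190:350,210:470],None,fx=3,fy=3,interpolation=2))
cap('side','side1')
cw=cap('wrist','w1'); print(cw['K'],-cw['R'].T@cw['t'],cw['R'])
s=ctrl.sense(); print(s['eef_pos'],s['ee_rot'],s['force'],s['grip_width'])
for X in ([641.8,127.5,92],[636.3,57.7,92],[630.8,-12.1,92],s['eef_pos']): print(proj(c,X))
E
```

```text
time_s: 1.1
eef_pos: [642.3, 128.1, 197.9]
ee_rot: [-0.001, 0.084, 0.996, -0.0]
force: [-0.7, -0.2, -0.0]
grip_width: 0.0
grip_force: 0.0
time_s: 1.9
eef_pos: [642.4, 127.5, 124.5]
ee_rot: [0.001, 0.04, 0.999, 0.0]
force: [0.5, 0.5, 0.5]
grip_width: -0.002
grip_force: 0.0
[[371.64829954   0.         318.15313244]
 [  0.         371.64829954 241.82562855]
 [  0.           0.           1.        ]] [565.23701441 134.31361969 300.64053913] [[ 8.10591454e-02  9.96709293e-01 -1.00756625e-05]
 [ 9.48405602e-01 -7.71276535e-02  3.07535590e-01]
 [ 3.06522803e-01 -2.49381279e-02 -9.51536579e-01]]
[642.27374164 127.48606203 124.20080904] [5.49170748e-04 4.01303626e-02 9.99194301e-01 3.22488424e-05] [-1.04801863 -0.33407942  0.34189207] -0.0006938030799588864
[416.69046892 275.74915235]
[384.14170793 283.25795736]
[350.62752677 290.98947905]
[418.91538728 264.8468152 ]
```

View pics/s1c.png

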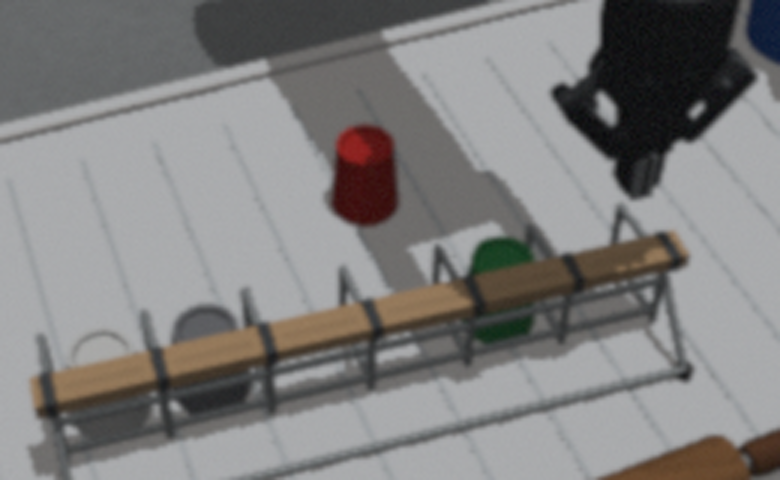

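View pics/w1.png

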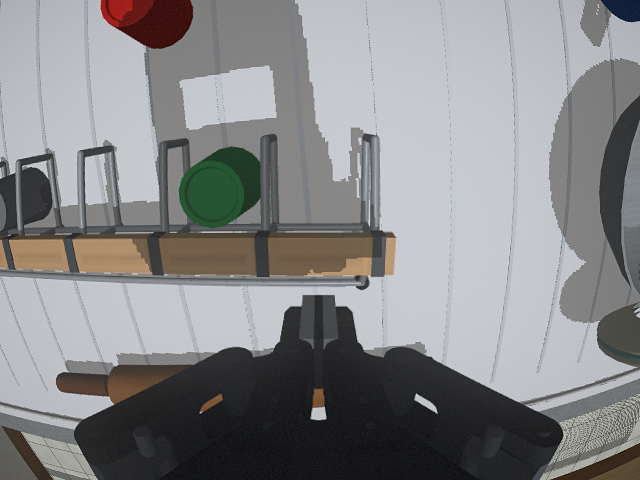

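Wrist view: bands 1, 2 and 3 are at (378,255), (262,255) and (156,254), and the rail's edges at rows 233 and 275. The tip hangs between the first two bands, over gap 1. I'll check this numerically.

```bash
cat >> h.py <<'E'
def fish(c,u,v,z):
    K,R,t=c['K'],c['R'],c['t']; x,y=(u-K[0,2])/K[0,0],(v-K[1,2])/K[1,1]; r=np.hypot(x,y)
    d=R.T@np.array([x/r*np.sin(r),y/r*np.sin(r),np.cos(r)]); o=-R.T@t
    return o+d*(z-o[2])/d[2]
E
python3 - <<'E'
from h import *
c=ld('w1')
for u,v in((378,254),(262,255),(156,254),(71,253),(320,233),(320,276),(200,233),(200,274)): print(u,v,fish(c,u,v,92).round(1))
g=c['img'][...,2]; print(g[225:285,340].tolist())
print('cup top', fish(c,215,192,74).round(1))
E
```

```text
378 254 [643.  164.1  92. ]
262 255 [638.   94.5  92. ]
156 254 [632.2  25.1  92. ]
71 253 [626.6 -45.3  92. ]
320 233 [627.1 130.4  92. ]
320 276 [654.4 128.2  92. ]
200 233 [621.   57.9  92. ]
200 274 [647.7  52.9  92. ]
[88, 98, 108, 88, 85, 98, 158, 132, 79, 81, 82, 85, 83, 121, 116, 113, 115, 115, 114, 115, 115, 115, 117, 116, 116, 117, 115, 117, 112, 111, 113, 109, 111, 108, 107, 109, 110, 112, 113, 110, 113, 114, 114, 117, 114, 117, 149, 186, 182, 182, 155, 138, 137, 121, 92, 97, 113, 126, 176, 138]
cup top [599.9  65.9  74. ]
```

Both cameras agree to about 2 mm, and the tip is over the middle of gap 1. Setting it down.

```bash
python3 -m handwheel '[[[1,0,0,-0.2,0],[1,0,0,-0.2,0],[1,0,0,-0.12,0],[1,0,0,-0.06,0],[1,0,0,0,0],[1,0,0,0,0],[1,0,0,0,0]]]'
python3 -m handwheel '[[[1,0,0,-0.02,0],[1,0,0,0,0],[1,0,0,0,0]]]'
python3 -m handwheel '[[[1,0,0,-0.02,0],[1,0,0,0,0],[1,0,0,0,0]]]'
```

```text
time_s: 2.75
eef_pos: [642.2, 127.5, 94.9]
ee_rot: [0.0, 0.04, 0.999, 0.0]
force: [1.1, 0.9, 0.0]
grip_width: -0.001
grip_force: 0.0
time_s: 3.05
eef_pos: [642.0, 127.5, 93.6]
ee_rot: [0.0, 0.04, 0.999, 0.0]
force: [0.5, 0.1, -0.9]
grip_width: 0.0
grip_force: 0.0
time_s: 3.35
eef_pos: [642.0, 127.5, 92.5]
ee_rot: [-0.0, 0.04, 0.999, -0.0]
force: [0.3, -0.7, 0.4]
grip_width: -0.003
grip_force: 0.0
```

```bash
python3 -m handwheel '[[[1,0,0,-0.01,0],[1,0,0,0,0],[1,0,0,0,0]]]'
python3 -m handwheel '[[[1,0,0,-0.01,0],[1,0,0,0,0],[1,0,0,0,0]]]'
python3 -m handwheel '[[[1,0,0,-0.01,0],[1,0,0,0,0],[1,0,0,0,0]]]'
```

```text
time_s: 3.65
eef_pos: [642.0, 127.5, 92.0]
ee_rot: [0.0, 0.04, 0.999, -0.0]
force: [0.5, -0.3, 0.6]
grip_width: 0.001
grip_force: 0.0
time_s: 3.95
eef_pos: [642.0, 127.5, 91.5]
ee_rot: [-0.0, 0.04, 0.999, -0.0]
force: [0.2, 0.9, -0.8]
grip_width: -0.003
grip_force: 0.0
time_s: 4.25
eef_pos: [642.0, 127.5, 91.0]
ee_rot: [-0.0, 0.04, 0.999, -0.0]
force: [0.3, -0.4, 0.4]
grip_width: -0.001
grip_force: 0.0
```

```bash
python3 -m handwheel '[[[1,0,0,-0.01,0],[1,0,0,0,0],[1,0,0,0,0]]]' | sed -n 2,4p
python3 -m handwheel '[[[1,0,0,-0.01,0],[1,0,0,0,0],[1,0,0,0,0]]]' | sed -n 2,4p
python3 -m handwheel '[[[1,0,0,-0.01,0],[1,0,0,0,0],[1,0,0,0,0]]]' | sed -n 2,4p
```

```text
eef_pos: [642.0, 127.5, 90.5]
ee_rot: [-0.0, 0.04, 0.999, 0.0]
force: [0.2, -0.1, 0.2]
eef_pos: [642.0, 127.5, 90.0]
ee_rot: [-0.0, 0.04, 0.999, -0.0]
force: [-0.6, -0.9, 0.5]
eef_pos: [642.0, 127.5, 89.5]
ee_rot: [-0.0, 0.04, 0.999, -0.0]
force: [-0.2, -0.2, 0.3]
```

```bash
python3 - <<'E'
from h import *
a=cap('scene','scene2')['img'][210:330,330:470]; b=cap('side','side2')['img'][170:290,200:340]; w=cap('wrist','w2')['img'][200:340,200:440]
cv2.imwrite('pics/m2.png',np.vstack([np.hstack([cv2.resize(i,(400,300),interpolation=2) for i in(a,b)]),cv2.resize(w,(800,300))[:300]]))
E
```

```text
(no output)
```

View pics/m2.png

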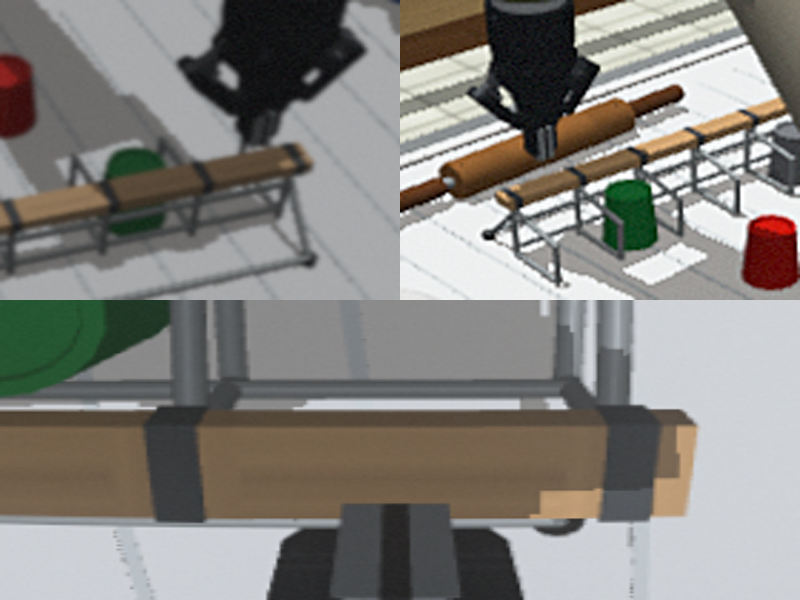

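The tip isn't touching: both views show it some millimetres above the rail, ending at scene (420,268) and side (390,233). I'll triangulate it.

```bash
python3 - <<'E'
from h import *
cs=[ld('scene2'),ld('side2')]
def tri(ps):
    P=[c['K']@np.c_[c['R'],c['t']] for c in cs]
    X=cv2.triangulatePoints(P[0],P[1],np.array(ps[0],float),np.array(ps[1],float))[:,0]; return X[:3]/X[3]
s=ctrl.sense(); print(s['eef_pos'],s['joints'])
for c in cs: print(proj(c,s['eef_pos']))
print('tip',tri([(420.3,268),(389.7,233.2)]))
# exact silhouette: lowest dark pixel columns
for c,b in zip(cs,((405,240,435,290),(380,205,400,250))):
    V=c['img'].max(2)
    for u in range(b[0],b[2],3): print(u,V[b[1]:b[3],u].tolist())
E
```

```text
[642.03325984 127.46098805  89.5076045 ] [ 1.73658657e-02  6.89480424e-01  1.20207481e+00 -2.60930591e-05
  1.24996915e+00 -1.47310709e+00]
[416.57102258 276.66949629]
[250.22321862 242.93416857]
tip [594.93950029 -48.16666818 149.42789032]
405 [55, 52, 40, 27, 22, 17, 26, 20, 20, 23, 39, 66, 106, 141, 157, 156, 156, 165, 170, 171, 171, 173, 172, 173, 172, 172, 172, 172, 172, 172, 172, 170, 156, 127, 100, 92, 91, 91, 89, 90, 89, 84, 71, 55, 53, 59, 73, 86, 77, 71]
408 [166, 160, 134, 91, 50, 27, 19, 22, 20, 15, 16, 20, 24, 47, 83, 124, 153, 163, 162, 159, 164, 165, 167, 169, 173, 172, 171, 172, 172, 172, 171, 164, 141, 104, 92, 93, 89, 88, 86, 88, 90, 86, 73, 61, 62, 72, 87, 83, 74, 70]
411 [164, 169, 167, 162, 142, 93, 45, 24, 20, 24, 25, 22, 19, 21, 24, 43, 93, 141, 149, 143, 142, 144, 147, 156, 162, 167, 168, 171, 170, 170, 167, 151, 114, 95, 90, 91, 89, 86, 87, 88, 89, 79, 65, 63, 79, 106, 105, 80, 69, 88]
414 [27, 35, 32, 27, 25, 24, 28, 26, 24, 26, 20, 22, 18, 20, 18, 21, 21, 20, 17, 22, 21, 20, 38, 54, 78, 89, 90, 90, 85, 85, 82, 85, 89, 91, 92, 88, 86, 88, 90, 88, 81, 68, 62,
[... 2232 characters left out ...]
 151, 150]
392 [144, 152, 146, 132, 129, 136, 141, 139, 147, 144, 145, 149, 143, 148, 147, 147, 147, 147, 150, 148, 153, 150, 150, 153, 153, 150, 153, 150, 148, 150, 149, 156, 150, 149, 149, 151, 155, 149, 151, 150, 152, 151, 153, 152, 148]
395 [166, 160, 175, 222, 236, 234, 200, 162, 143, 124, 128, 134, 138, 141, 142, 142, 144, 145, 140, 149, 146, 148, 148, 148, 149, 149, 149, 154, 152, 148, 148, 152, 153, 151, 150, 153, 150, 151, 150, 149, 153, 153, 153, 149, 153]
398 [161, 187, 223, 231, 230, 232, 230, 230, 232, 237, 231, 236, 186, 145, 150, 128, 133, 139, 141, 140, 143, 142, 145, 145, 145, 145, 148, 148, 146, 150, 150, 148, 147, 149, 149, 149, 147, 151, 154, 155, 147, 152, 154, 154, 149]
```

```bash
python3 - <<'E'
from h import *
cs=[ld('scene2'),ld('side2')]
P=[c['K']@np.c_[c['R'],c['t']] for c in cs]
for a,b in(((420.,268.),(249.7,233.2)),((419.,268.),(249.7,233.2))):
    X=cv2.triangulatePoints(P[0],P[1],np.array(a),np.array(b))[:,0]; print(X[:3]/X[3])
V=cs[1]['img'].max(2)
for u in range(243,257,2): print(u,V[215:255,u].tolist())
for z in (92,100,105,110): print(z,[proj(c,[642,127.5,z]).round(1) for c in cs])
E
```

```text
[644.33533123 127.31077379 117.83395908]
[644.08348642 126.44984818 117.6475509 ]
243 [25, 27, 28, 18, 19, 11, 29, 46, 55, 53, 70, 88, 75, 71, 82, 123, 125, 109, 92, 86, 68, 63, 61, 46, 76, 135, 152, 137, 131, 123, 119, 127, 137, 117, 86, 82, 80, 120, 232, 255]
245 [21, 25, 20, 24, 26, 22, 15, 20, 24, 29, 23, 20, 22, 19, 23, 25, 54, 88, 88, 71, 65, 58, 44, 74, 137, 165, 152, 132, 128, 122, 127, 134, 124, 99, 94, 83, 125, 226, 251, 250]
247 [19, 26, 24, 20, 24, 23, 15, 37, 20, 14, 6, 16, 15, 26, 19, 11, 23, 33, 59, 66, 66, 56, 74, 142, 164, 165, 148, 125, 121, 122, 134, 124, 105, 87, 88, 127, 229, 252, 248, 239]
249 [24, 22, 28, 23, 18, 20, 81, 101, 84, 83, 91, 83, 87, 92, 85, 80, 75, 84, 77, 63, 55, 73, 145, 170, 165, 148, 125, 126, 125, 129, 131, 109, 92, 86, 76, 193, 250, 248, 234, 153]
251 [22, 20, 21, 24, 17, 94, 89, 42, 44, 51, 39, 33, 32, 28, 28, 35, 32, 32, 49, 52, 77, 133, 158, 161, 148, 133, 123, 124, 130, 133, 118, 91, 93, 75, 197, 253, 247, 253, 215, 93]
253 [20, 21, 23, 24, 16, 39, 44, 47, 53, 57, 58, 69, 64, 61, 66, 72, 85, 74, 56, 36, 119, 161, 160, 153, 139, 122, 127, 128, 132, 126, 100, 91, 85, 137, 230, 250, 254, 218, 99, 85]
255 [17, 20, 49, 97, 138, 158, 157, 149, 143, 133, 119, 110, 95, 83, 76, 68, 62, 58, 42, 121, 161, 162, 160, 149, 127, 122, 127, 134, 128, 107, 91, 84, 128, 207, 233, 242, 235, 141, 59, 108]
92 [array([416.7, 275.8]), array([250.2, 242.1])]
100 [array([417.3, 273.1]), array([250. , 239.5])]
105 [array([417.6, 271.4]), array([249.9, 237.9])]
110 [array([417.9, 269.7]), array([249.7, 236.2])]
```

The visible tip is some 20 mm above the reported TCP, so the readout or TCP is offset in z. I'll keep descending in small steps and let the force show contact.

```bash
python3 -m handwheel '[[[1,0,0,-0.04,0],[1,0,0,-0.04,0],[1,0,0,0,0],[1,0,0,0,0]]]' | sed -n 2,4p
python3 -m handwheel '[[[1,0,0,-0.04,0],[1,0,0,0,0],[1,0,0,0,0]]]' | sed -n 2,4p
python3 -m handwheel '[[[1,0,0,-0.04,0],[1,0,0,0,0],[1,0,0,0,0]]]' | sed -n 2,4p
```

```text
eef_pos: [642.0, 127.5, 85.4]
ee_rot: [-0.0, 0.04, 0.999, -0.0]
force: [-0.6, 0.3, -0.3]
eef_pos: [642.0, 127.5, 83.4]
ee_rot: [-0.0, 0.04, 0.999, -0.0]
force: [0.3, -0.0, 0.1]
eef_pos: [642.0, 127.5, 81.4]
ee_rot: [-0.0, 0.04, 0.999, -0.0]
force: [-0.1, 0.1, 0.8]
```

```bash
for i in 1; do :; done
python3 -m handwheel '[[[1,0,0,-0.03,0],[1,0,0,0,0],[1,0,0,0,0]]]' | sed -n 2,4p
python3 -m handwheel '[[[1,0,0,-0.03,0],[1,0,0,0,0],[1,0,0,0,0]]]' | sed -n 2,4p
python3 -m handwheel '[[[1,0,0,-0.03,0],[1,0,0,0,0],[1,0,0,0,0]]]' | sed -n 2,4p
python3 - <<'E'
from h import *
a=cap('scene','scene3')['img'][210:330,330:470]; b=cap('side','side3')['img'][170:290,200:340]; w=cap('wrist','w3')['img'][200:340,200:440]
cv2.imwrite('pics/m3.png',np.vstack([np.hstack([cv2.resize(i,(400,300),interpolation=2) for i in(a,b)]),cv2.resize(w,(800,300))[:300]]))
E
```

```text
eef_pos: [642.0, 127.5, 80.0]
ee_rot: [-0.0, 0.04, 0.999, -0.0]
force: [-0.8, 0.5, 0.1]
eef_pos: [642.0, 127.5, 78.5]
ee_rot: [-0.0, 0.04, 0.999, 0.0]
force: [0.3, 0.0, 1.0]
eef_pos: [642.0, 127.5, 76.9]
ee_rot: [-0.0, 0.04, 0.999, -0.0]
force: [-0.9, 0.0, -0.5]
```

View pics/m3.png

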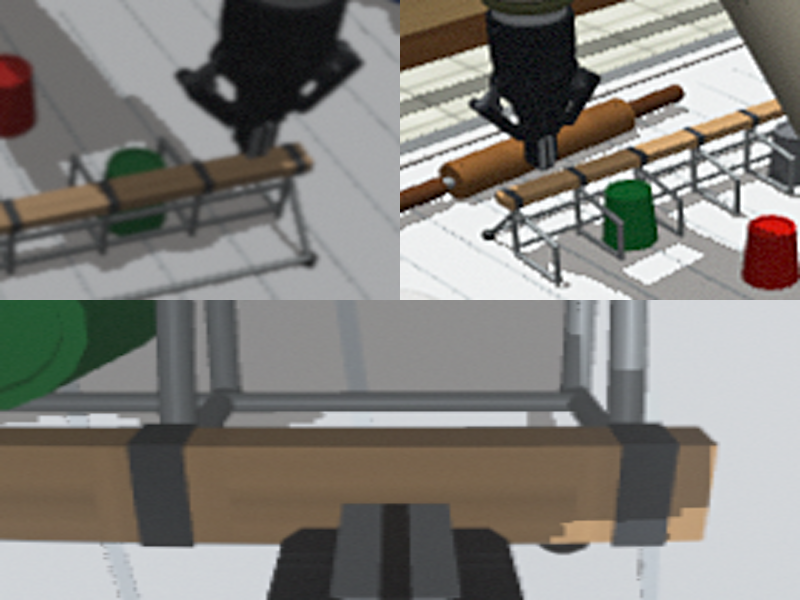

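The gap is narrower but still open: in the side crop the tip is at (543,168) and the rail's centre line at (543,180), so roughly 10 to 15 mm remain. Continuing down.

```bash
python3 -m handwheel '[[[1,0,0,-0.03,0],[1,0,0,-0.03,0],[1,0,0,0,0],[1,0,0,0,0]]]' | sed -n 2,4p
python3 -m handwheel '[[[1,0,0,-0.03,0],[1,0,0,-0.02,0],[1,0,0,0,0],[1,0,0,0,0]]]' | sed -n 2,4p
python3 -m handwheel '[[[1,0,0,-0.02,0],[1,0,0,0,0],[1,0,0,0,0]]]' | sed -n 2,4p
python3 -m handwheel '[[[1,0,0,-0.02,0],[1,0,0,0,0],[1,0,0,0,0]]]' | sed -n 2,4p
```

```text
eef_pos: [642.0, 127.5, 73.9]
ee_rot: [-0.0, 0.04, 0.999, -0.0]
force: [0.5, -0.2, -0.3]
eef_pos: [642.0, 127.5, 71.5]
ee_rot: [-0.0, 0.04, 0.999, -0.0]
force: [0.1, 0.7, -0.5]
eef_pos: [642.0, 127.5, 70.5]
ee_rot: [0.0, 0.04, 0.999, -0.0]
force: [-0.9, 0.7, 1.0]
eef_pos: [642.0, 127.5, 69.4]
ee_rot: [-0.0, 0.04, 0.999, 0.0]
force: [0.2, 0.8, 0.7]
```

```bash
python3 -m handwheel '[[[1,0,0,-0.02,0],[1,0,0,0,0],[1,0,0,0,0]]]' | sed -n 2,4p
python3 -m handwheel '[[[1,0,0,-0.02,0],[1,0,0,0,0],[1,0,0,0,0]]]' | sed -n 2,4p
python3 -m handwheel '[[[1,0,0,-0.02,0],[1,0,0,0,0],[1,0,0,0,0]]]' | sed -n 2,4p
python3 -c "
from rig import ctrl;s=ctrl.sense();print(s['time_s'],s['force'],s['tau'])"
```

```text
eef_pos: [642.0, 127.5, 68.5]
ee_rot: [-0.0, 0.04, 0.999, 0.0]
force: [-0.4, 0.4, -0.1]
eef_pos: [642.0, 127.5, 67.5]
ee_rot: [-0.0, 0.04, 0.999, 0.0]
force: [0.2, -0.9, -0.3]
eef_pos: [642.0, 127.5, 66.5]
ee_rot: [-0.0, 0.04, 0.999, 0.0]
force: [-1.0, -0.7, 0.4]
9.65 [-1.02631094 -0.71101304  0.44262668] [-9.11291045e-05 -5.69071662e+01 -2.45908284e+01 -3.88952449e-04
 -1.21813195e-03 -4.10495488e-05]
```

```bash
python3 -m handwheel '[[[1,0,0,-0.02,0],[1,0,0,0,0],[1,0,0,0,0]]]' | sed -n 2,4p
python3 -m handwheel '[[[1,0,0,-0.02,0],[1,0,0,0,0],[1,0,0,0,0]]]' | sed -n 2,4p
python3 -m handwheel '[[[1,0,0,-0.02,0],[1,0,0,0,0],[1,0,0,0,0]]]' | sed -n 2,4p
python3 -m handwheel '[[[1,0,0,-0.02,0],[1,0,0,0,0],[1,0,0,0,0]]]' | sed -n 2,4p
python3 - <<'E'
from h import *
a=cap('scene','scene4')['img'][210:330,330:470]; b=cap('side','side4')['img'][170:290,200:340]; w=cap('wrist','w4')['img'][200:340,200:440]
cv2.imwrite('pics/m4.png',np.vstack([np.hstack([cv2.resize(i,(400,300),interpolation=2) for i in(a,b)]),cv2.resize(w,(800,300))[:300]]))
E
```

```text
eef_pos: [642.0, 127.5, 65.4]
ee_rot: [-0.0, 0.04, 0.999, -0.0]
force: [-0.7, -0.3, -0.0]
eef_pos: [642.0, 127.4, 64.5]
ee_rot: [-0.0, 0.04, 0.999, -0.0]
force: [-0.7, 0.3, 0.2]
eef_pos: [642.0, 127.5, 63.4]
ee_rot: [-0.0, 0.04, 0.999, -0.0]
force: [-0.8, 0.3, -0.9]
eef_pos: [642.0, 127.5, 62.4]
ee_rot: [-0.0, 0.04, 0.999, -0.0]
force: [0.1, -0.3, 0.5]
```

View pics/m4.png

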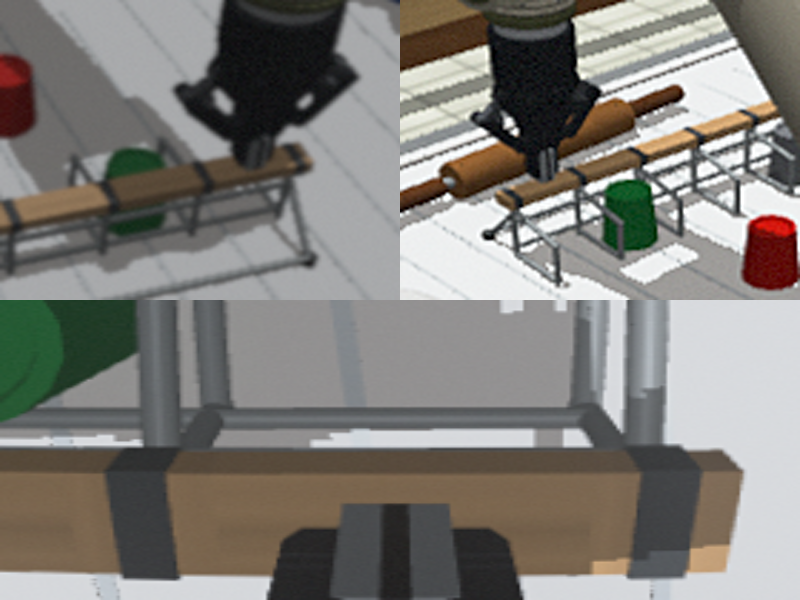

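In both views the tip (side crop (543,180), scene crop (255,168)) is about at the rail's top over gap 1, so contact is a few millimetres off at most.

```bash
python3 -m handwheel '[[[1,0,0,-0.01,0],[1,0,0,0,0],[1,0,0,0,0]]]' | sed -n 2,4p
python3 -m handwheel '[[[1,0,0,-0.01,0],[1,0,0,0,0],[1,0,0,0,0]]]' | sed -n 2,4p
python3 -m handwheel '[[[1,0,0,-0.01,0],[1,0,0,0,0],[1,0,0,0,0]]]' | sed -n 2,4p
python3 -m handwheel '[[[1,0,0,-0.01,0],[1,0,0,0,0],[1,0,0,0,0]]]' | sed -n 2,4p
```

```text
eef_pos: [642.0, 127.5, 62.0]
ee_rot: [0.0, 0.04, 0.999, -0.0]
force: [0.4, -0.1, 0.7]
eef_pos: [642.0, 127.5, 61.5]
ee_rot: [-0.0, 0.04, 0.999, -0.0]
force: [1.0, -0.3, 0.5]
eef_pos: [642.0, 127.5, 61.0]
ee_rot: [0.0, 0.04, 0.999, -0.0]
force: [-0.5, -0.5, 0.3]
eef_pos: [642.0, 127.5, 60.5]
ee_rot: [-0.0, 0.04, 0.999, 0.0]
force: [0.6, 0.2, -0.5]
```

```bash
python3 -m handwheel '[[[1,0,0,-0.01,0],[1,0,0,0,0],[1,0,0,0,0]]]' | sed -n '2p;4p'
python3 -m handwheel '[[[1,0,0,-0.01,0],[1,0,0,0,0],[1,0,0,0,0]]]' | sed -n '2p;4p'
python3 -m handwheel '[[[1,0,0,-0.01,0],[1,0,0,0,0],[1,0,0,0,0]]]' | sed -n '2p;4p'
python3 -m handwheel '[[[1,0,0,-0.01,0],[1,0,0,0,0],[1,0,0,0,0]]]' | sed -n '2p;4p'
python3 -m handwheel '[[[1,0,0,-0.01,0],[1,0,0,0,0],[1,0,0,0,0]]]' | sed -n '2p;4p'
```

```text
eef_pos: [642.0, 127.5, 60.0]
force: [0.6, 0.6, -0.9]
eef_pos: [642.0, 127.5, 59.5]
force: [0.1, -1.1, -0.2]
eef_pos: [642.1, 127.5, 59.3]
force: [-1.1, -0.2, 3.4]
eef_pos: [642.1, 127.5, 59.3]
force: [-3.3, -1.1, 6.5]
eef_pos: [642.1, 127.5, 59.3]
force: [-4.7, 0.4, 10.8]
```

Contact at a reading of 59.3, so the tip lies about 33 mm above the reported TCP. It presses with about 11 N. Sliding towards gap 3.

```bash
python3 -m handwheel '[[[1,-0.011,-0.14,0,0],[1,-0.011,-0.14,0,0],[1,-0.011,-0.14,0,0],[1,-0.011,-0.14,0,0],[1,-0.011,-0.14,0,0]]]' | sed -n '1,4p'
python3 -m handwheel '[[[1,-0.011,-0.14,0,0],[1,-0.011,-0.14,0,0],[1,-0.011,-0.14,0,0],[1,-0.011,-0.14,0,0],[1,-0.011,-0.14,0,0]]]' | sed -n '2,4p'
```

```text
time_s: 14.2
eef_pos: [640.2, 93.2, 59.3]
ee_rot: [0.002, 0.04, 0.999, 0.001]
force: [0.7, 4.1, 7.3]
eef_pos: [637.5, 58.2, 59.3]
ee_rot: [0.002, 0.04, 0.999, 0.001]
force: [0.6, 4.8, 6.9]
```

```bash
python3 -m handwheel '[[[1,-0.011,-0.14,-0.004,0],[1,-0.011,-0.14,0,0],[1,-0.011,-0.14,0,0],[1,-0.011,-0.14,0,0],[1,-0.011,-0.14,0,0]]]' | sed -n '2,4p'
python3 -m handwheel '[[[1,-0.011,-0.14,0,0],[1,-0.011,-0.14,0,0],[1,-0.011,-0.14,0,0],[1,-0.011,-0.14,0,0],[1,-0.011,-0.14,0,0],[1,0,0,0,0],[1,0,0,0,0]]]' | sed -n '2,4p'
```

```text
eef_pos: [634.8, 23.4, 59.3]
ee_rot: [0.002, 0.04, 0.999, 0.001]
force: [-0.1, 6.5, 9.8]
eef_pos: [632.0, -12.7, 59.2]
ee_rot: [0.002, 0.04, 0.999, -0.0]
force: [-0.8, 0.1, 8.5]
```

Over gap 3, after bands 1 and 2, with contact kept all the way. Lifting off, and checking the clearance of the knuckles above the tip.

```bash
python3 -m handwheel '[[[1,0,0,0.2,0],[1,0,0,0.4,0],[1,0,0,0.4,0],[1,0,0,0.4,0],[0.53,0,0,0.2,0],[0.53,0,0,0,0],[0.53,0,0,0,0]]]' | sed -n '1,5p'
python3 - <<'E'
from h import *
cs=[ld('scene4'),ld('side4')]
P=[c['K']@np.c_[c['R'],c['t']] for c in cs]
def tri(a,b):
    X=cv2.triangulatePoints(P[0],P[1],np.array(a,float),np.array(b,float))[:,0]; return X[:3]/X[3]
print('-y knuckle',tri((394.75,246.8),(268.3,208)),'+y',tri((330+352*.35,210+75*.4),(200+80*.35,170+117*.4)))
print('tip',tri((419.3,277),(250,242)))
cs=[cap('scene','scene5'),cap('side','side5')]
O=np.array([627.5,-46.5]);X=np.array([.9969,-.0785]);Y=np.array([.0785,.9969])
for c,b in zip(cs,((305,225,355,272),(300,240,355,300))):
    r=cupfit(c,'red',b); p=plane(c,r[4],r[5],42); print(r[:4],p,'rack',(p[:2]-O)@X,(p[:2]-O)@Y)
cv2.imwrite('pics/m5.png',np.hstack([cv2.resize(cs[0]['img'][190:330,280:420],(400,400)),cv2.resize(cs[1]['img'][130:290,230:390],(400,400))]))
E
```

```text
time_s: 16.6
eef_pos: [630.6, -12.4, 136.9]
ee_rot: [-0.001, 0.04, 0.999, 0.0]
force: [0.3, 0.1, 0.4]
grip_width: 0.234
-y knuckle [627.23161777  74.86830123 178.93412483] +y [653.90904036 182.76589828 182.91134664]
tip [644.76446364 128.70361715  91.55366677]
(np.int64(325), np.int64(339), np.int64(232), np.int64(263)) [449.53996238  26.65787251  42.        ] rack -183.15125449485947 58.96122015246093
(np.int64(320), np.int64(339), np.int64(256), np.int64(285)) [454.93263597  19.39788428  42.        ] rack -177.20538912196068 52.14706275919053
```

View pics/m5.png

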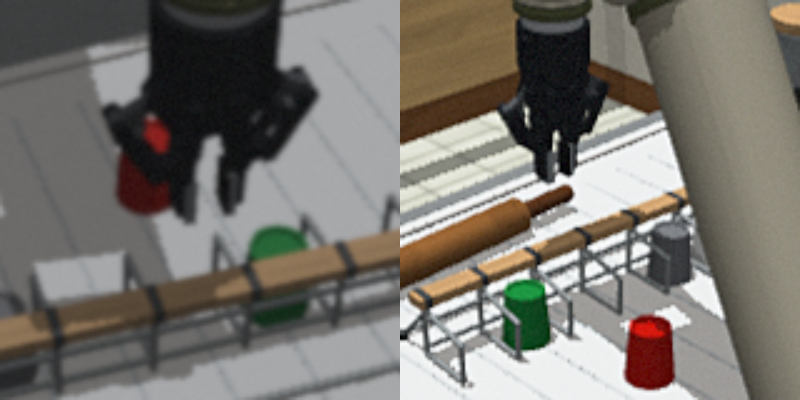

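The knuckles are about 87 mm above the tip, so they clear the hoops and rail. The picture shows the partly open fingers over the rack (tips at crop (188,215) and (230,207)) and the beaker unmoved. Now going behind the beaker and down.

```bash
python3 -m handwheel '[[[0.53,-0.478,0.079,0,0],[0.53,-0.478,0.079,0,0],[0.53,-0.478,0.079,0,0],[0.53,-0.478,0.079,0,0],[0.53,-0.478,0.079,0,0],[0.53,-0.478,0.079,0,0],[0.53,-0.478,0.079,0,0],[0.53,-0.478,0.079,0,0],[0.53,-0.478,0.079,0,0],[0.53,-0.478,0.079,0,0]]]' | sed -n '2,4p'
python3 -m handwheel '[[[0.53,0,0,-0.4,0],[0.53,0,0,-0.4,0],[0.53,0,0,-0.4,0],[0.53,0,0,-0.4,0],[0.53,0,0,-0.4,0],[0.53,0,0,0,0],[0.53,0,0,0,0]]]' | sed -n '2,4p'
python3 - <<'E'
from h import *
cs=[ld('scene5'),ld('side5')]
P=[c['K']@np.c_[c['R'],c['t']] for c in cs]
X=cv2.triangulatePoints(P[0],P[1],np.array((353.2,264.2)),np.array((293.2,200.4)))[:,0]; print('tip@136.9',X[:3]/X[3])
w=cap('wrist','w6'); h=w['img']
m,st=mask(w,'red',(0,0,640,480)); print(st[1:][st[1:,4]>200])
E
```

```text
eef_pos: [390.6, 27.2, 137.2]
ee_rot: [-0.001, 0.04, 0.999, 0.0]
force: [1.0, -0.1, 0.6]
eef_pos: [391.9, 27.0, 37.9]
ee_rot: [-0.0, 0.04, 0.999, 0.0]
force: [0.5, -0.4, 0.3]
tip@136.9 [630.70937468 -12.70735221 169.1027416 ]
[[ 284  349   66   71 3526]]
```

```bash
python3 -m handwheel '[[[0.53,0,0,-0.2,0],[0.53,0,0,-0.2,0],[0.53,0,0,-0.2,0],[0.53,0,0,-0.1,0],[0.53,0,0,-0.1,0],[0.53,0,0,0,0],[0.53,0,0,0,0]]]' | sed -n '1,4p'
python3 - <<'E'
from h import *
c=cap('wrist','w7'); m,st=mask(c,'red',(0,0,640,480)); print(st[1:][st[1:,4]>100])
a=c['img'][270:480,180:460]; b=cap('side','side7')['img'][200:340,260:420]
cv2.imwrite('pics/m7.png',np.hstack([cv2.resize(a,(400,300)),cv2.resize(b,(400,300))]))
E
```

```text
time_s: 19.15
eef_pos: [392.1, 27.0, -2.2]
ee_rot: [0.0, 0.04, 0.999, -0.0]
force: [0.1, -0.7, 0.4]
[[ 284  362   69   58 2688]]
```

View pics/m7.png

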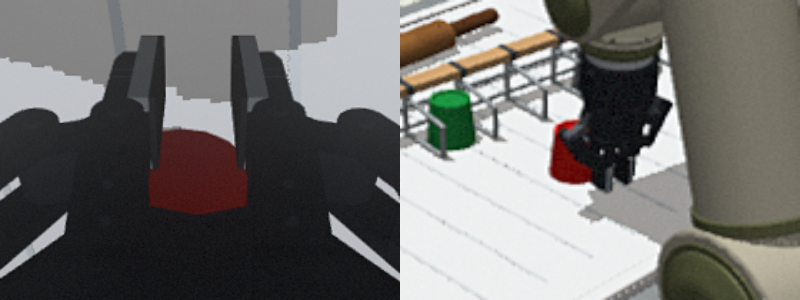

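The beaker is seen between the finger ends, its near edge about 2 to 3 mm right of the tool's centre line and clear of the fingers. Tips are about 18 mm above the board. Approaching and pushing.

```bash
python3 -m handwheel '[[[0.53,0.093,-0.014,0,0],[0.53,0.093,-0.014,0,0],[0.53,0.093,-0.014,0,0],[0.53,0.093,-0.014,0,0],[0.53,0.093,-0.014,0,0],[0.53,0.093,-0.014,0,0]]]' | sed -n '2p;4p'
python3 -m handwheel '[[[0.53,0.097,-0.036,0,0],[0.53,0.097,-0.036,0,0],[0.53,0.097,-0.036,0,0],[0.53,0.097,-0.036,0,0]]]' | sed -n '2p;4p'
python3 - <<'E'
from h import *
O=np.array([627.5,-46.5]);X=np.array([.9969,-.0785]);Y=np.array([.0785,.9969])
c=cap('wrist','w8'); m,st=mask(c,'red',(0,0,640,480)); print(st[1:][st[1:,4]>100])
c=cap('scene','s8'); m,st=mask(c,'red',(300,215,400,300)); print(st[1:][st[1:,4]>20])
ys,xs=np.nonzero(m); p=plane(c,xs.mean(),ys.mean(),42); print(p,(p[:2]-O)@X,(p[:2]-O)@Y)
E
```

```text
eef_pos: [420.3, 22.7, -2.2]
force: [0.4, 0.2, 0.2]
eef_pos: [439.7, 15.4, -2.2]
force: [0.1, 0.7, -0.2]
[[ 284  313   69  107 5083]]
[[322 237  21  32 442]]
[471.30035755  15.99919411  42.        ] -160.6216102921617 50.04377467544948
```

```bash
python3 -m handwheel '[[[0.53,0.097,-0.036,0,0],[0.53,0.097,-0.036,0,0],[0.53,0.097,-0.036,0,0],[0.53,0.097,-0.036,0,0],[0.53,0.097,-0.036,0,0],[0.53,0.097,-0.036,0,0],[0.53,0.097,-0.036,0,0],[0.53,0.097,-0.036,0,0],[0.53,0,0,0,0]]]' | sed -n '2p;4p'
cat > loc.py <<'E'
from h import *
import sys
O=np.array([627.5,-46.5]);X=np.array([.9969,-.0785]);Y=np.array([.0785,.9969])
t=ctrl.sense()['eef_pos'][:2]-O; print('tool',t@X,t@Y)
c=cap('scene',sys.argv[1]); m,st=mask(c,'red',(300,215,400,310)); print(st[1:][st[1:,4]>20].tolist())
ys,xs=np.nonzero(m)
# top disc: bottom (rim) lowest extent gives far base edge; use extents in columns at z~30
u=(xs.min()+xs.max())/2; p=plane(c,xs.mean(),ys.mean(),42); q=plane(c,u,ys.max(),12)
print('cup',(p[:2]-O)@X,(p[:2]-O)@Y,'far rim',(q[:2]-O)@X,(q[:2]-O)@Y)
c=cap('wrist',sys.argv[1]+'w'); m,st=mask(c,'red',(0,0,640,480)); print(st[1:][st[1:,4]>100].tolist())
ys,xs=np.nonzero(m); r=ys.min(); print('apex',xs[ys<r+3].mean(),r)
E
python3 loc.py s9
```

```text
eef_pos: [478.8, 0.9, -2.2]
force: [0.0, -0.6, 0.3]
tool -151.92715409268217 35.565085175761666
[[323, 250, 20, 33, 476]]
cup -120.39217845591907 38.52167665965912 far rim -99.46231378372705 28.584875773728633
[[284, 321, 69, 99, 4909]]
apex 317.0 310
```

The beaker sits centred in the cradle (apex column 317, image centre 318), on the gap's centre line. Pushing straight in.

```bash
python3 -m handwheel '[[[0.53,0.1,-0.008,0,0],[0.53,0.1,-0.008,0,0],[0.53,0.1,-0.008,0,0],[0.53,0.1,-0.008,0,0],[0.53,0.1,-0.008,0,0],[0.53,0.1,-0.008,0,0],[0.53,0,0,0,0]]]' | sed -n '2p;4p'
python3 loc.py s10
python3 -m handwheel '[[[0.53,0.1,-0.008,0,0],[0.53,0.1,-0.008,0,0],[0.53,0.1,-0.008,0,0],[0.53,0.1,-0.008,0,0],[0.53,0.1,-0.008,0,0],[0.53,0.1,-0.008,0,0],[0.53,0,0,0,0]]]' | sed -n '2p;4p'
python3 loc.py s11
```

```text
eef_pos: [508.8, -1.3, -2.2]
force: [0.4, -0.0, 0.0]
tool -121.848132711912 35.71422562987967
[[327, 259, 20, 29, 420]]
cup -97.40610569323265 40.21745420661328 far rim -82.97697587077695 32.72251493962251
[[284, 319, 69, 101, 4798]]
apex 315.6521739130435 310
eef_pos: [538.8, -3.7, -2.2]
force: [-0.3, 0.2, -0.4]
tool -91.77003307675983 35.666814119738184
[[331, 269, 21, 19, 285]]
cup -80.57296310981549 42.37180616471939 far rim -80.15087464850855 42.19432082633155
[[284, 316, 69, 104, 4951]]
apex 316.41379310344826 310
```

```bash
python3 -m handwheel '[[[0.53,0.1,-0.008,0,0],[0.53,0.1,-0.008,0,0],[0.53,0.1,-0.008,0,0],[0.53,0.1,-0.008,0,0],[0.53,0.08,-0.006,0,0],[0.53,0,0,0,0]]]' | sed -n '2p;4p'
python3 -m handwheel '[[[0.53,0.04,-0.003,0,0],[0.53,0,0,0,0],[0.53,0,0,0,0]]]' | sed -n '2p;4p'
python3 -m handwheel '[[[0.53,0.04,-0.003,0,0],[0.53,0,0,0,0],[0.53,0,0,0,0]]]' | sed -n '2p;4p'
python3 -m handwheel '[[[0.53,0.02,-0.002,0,0],[0.53,0,0,0,0],[0.53,0,0,0,0]]]' | sed -n '2p;4p'
python3 loc.py s12 | sed -n '1p;$p'
```

```text
eef_pos: [562.7, -5.6, -2.2]
force: [-0.5, -0.6, 0.2]
eef_pos: [564.1, -5.7, -2.2]
force: [-0.3, 0.9, -0.3]
eef_pos: [566.2, -5.8, -2.2]
force: [0.1, -0.1, -0.5]
eef_pos: [567.0, -5.9, -2.2]
force: [-0.3, 0.6, -0.1]
tool -63.4749716268555 35.731297019740126
apex 318.2682926829268 309
```

```bash
python3 -m handwheel '[[[0.53,0.02,-0.002,0,0],[0.53,0,0,0,0],[0.53,0,0,0,0]]]' | sed -n '2p;4p'
python3 -m handwheel '[[[0.53,0.02,-0.002,0,0],[0.53,0,0,0,0],[0.53,0,0,0,0]]]' | sed -n '2p;4p'
python3 -m handwheel '[[[0.53,0.02,-0.002,0,0],[0.53,0,0,0,0],[0.53,0,0,0,0]]]' | sed -n '2p;4p'
python3 -m handwheel '[[[0.53,0.02,-0.002,0,0],[0.53,0,0,0,0],[0.53,0,0,0,0]]]' | sed -n '2p;4p'
```

```text
eef_pos: [567.5, -5.9, -2.3]
force: [-4.6, 0.4, 2.6]
eef_pos: [567.8, -5.9, -2.4]
force: [-8.9, 0.6, 5.4]
eef_pos: [567.9, -5.9, -2.5]
force: [-13.8, 0.0, 8.1]
eef_pos: [568.0, -5.9, -2.5]
force: [-17.7, 0.4, 11.2]
```

Firm stop with the tool at the place computed for a beaker against the wires. Backing straight out, then lifting and checking.

```bash
python3 -m handwheel '[[[0.53,-0.04,0.003,0,0],[0.53,-0.06,0.005,0,0],[0.53,-0.2,0.016,0,0],[0.53,-0.4,0.032,0,0],[0.53,-0.5,0.04,0,0],[0.53,-0.5,0.04,0,0],[0.53,0,0,0.5,0],[0.53,0,0,0.8,0],[0.53,0,0,0.8,0],[0.53,0,0,0.6,0]]]' | sed -n '1,4p'
python3 -m handwheel '[[[0.53,0,0,0,0],[0.53,0,0,0,0],[0.53,0,0,0,0]]]' | sed -n '1,4p'
python3 - <<'E'
from h import *
O=np.array([627.5,-46.5]);X=np.array([.9969,-.0785]);Y=np.array([.0785,.9969])
rk=lambda p:(round((p[:2]-O)@X,1),round((p[:2]-O)@Y,1))
for n,b in(('scene',(300,215,400,320)),('side',(240,180,340,300))):
    c=cap(n,n+'13'); 
    for k in('red','green'):
        m,st=mask(c,k,b); ys,xs=np.nonzero(m)
        if len(xs): print(n,k,xs.min(),xs.max(),ys.min(),ys.max(),'mid',rk(plane(c,xs.mean(),ys.mean(),42)))
w=cap('wrist','w13')
for k in('red','green'):
    m,st=mask(w,k,(0,0,640,480)); print(k,st[1:][st[1:,4]>100].tolist())
cv2.imwrite('pics/m13.png',np.hstack([cv2.resize(ld('scene13')['img'][210:350,210:450],(480,400),interpolation=2),cv2.resize(ld('side13')['img'][180:300,250:346],(320,400),interpolation=2)]))
E
```

```text
time_s: 26.75
eef_pos: [487.1, 0.3, 135.5]
ee_rot: [0.002, 0.04, 0.999, -0.0]
force: [0.2, 1.1, -0.6]
time_s: 27.05
eef_pos: [485.7, 0.6, 131.7]
ee_rot: [-0.001, 0.04, 0.999, 0.0]
force: [-0.5, -0.0, -0.3]
scene red 336 354 279 288 mid (np.float64(-64.0), np.float64(44.1))
scene green 368 385 270 302 mid (np.float64(-47.8), np.float64(110.4))
side red 291 308 233 259 mid (np.float64(-30.4), np.float64(35.3))
side green 271 339 180 269 mid (np.float64(-29.9), np.float64(93.4))
red [[0, 0, 24, 25, 476], [291, 345, 55, 59, 2259]]
green []
```

```bash
python3 - <<'E'
from h import *
O=np.array([627.5,-46.5]);X=np.array([.9969,-.0785]);Y=np.array([.0785,.9969])
rk=lambda p:((p[:2]-O)@X).round(1).tolist().__repr__()+' '+((p[:2]-O)@Y).round(1).tolist().__repr__()
w=ld('w13'); m,st=mask(w,'red',(250,300,400,450)); ys,xs=np.nonzero(m)
v=ys.min(); u=xs[ys==v].mean(); print('near base edge',u,v,rk(fish(w,u,v-.5,12)),'(want about -56, 35)')
v=ys.max(); u=xs[ys==v].mean(); print('far top edge',u,v,rk(fish(w,u,v+.5,74)),'(want about -7 unless hidden)')
for f in('side0','side13'):
    c=ld(f); m,st=mask(c,'green',(262,232,296,275)); print(f,st[1:][st[1:,4]>30].tolist())
for f in('side13',):
    c=ld(f); m,st=mask(c,'red',(280,225,320,270)); print(st[1:].tolist(),'predicted home bottom/top', proj(c,[*(O-29*X+35*Y),12]),proj(c,[*(O-29*X+35*Y),74]))
E
```

```text
near base edge 338.0 338 -33.2 54.6 (want about -56, 35)
far top edge 318.0 403 -6.1 35.8 (want about -7 unless hidden)
side0 [[272, 242, 18, 28, 354], [271, 256, 5, 14, 41]]
side13 [[272, 242, 18, 28, 355], [271, 256, 5, 14, 42]]
[[291, 233, 18, 27, 303], [291, 246, 6, 14, 62]] predicted home bottom/top [299.44855299 254.64084204] [299.20621124 235.59202742]
```

The beaker's far top edge is at x = -6, y = 36 in the rack's frame (home is -7, 35). It stands upright, green is unmoved, and the arm is clear. Handing in.

```bash
python3 -c "
from rig import ctrl; print(ctrl.finish_job())"
```

```text
the job is handed in; nothing more can be done
None
```

The job is handed in: the fingertip was set down over gap 1 and slid along the rail past gap 2 to gap 3, then the red beaker was pushed into the third gap until it stopped against the back wires, measured upright and within about 2 mm of home.

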